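Clip the thread hanger to the stitching pony

TASK

Hang the spool of thread on the stitching pony so that it is at hand for sewing: pick it up by the snap hook on top of it, press the hook's sprung gate gently against the outer edge of the pony's screw eye until the wire of the eye is inside the hook, and let the hook down until the wire sits in the top of the bow and the gate has snapped shut. Prove the catch with a firm downward tug of 10 to 20 N while you still hold it (never load the pony or its eye with more than 25 N), then let go, leaving the spool hanging upright and still from the closed hook, and the other spool, the glue bottle and the mallet where they are.

Things in the scene. Friction and masses are not known exactly. Their poses are not given: they have to be found in the camera images.
- hanger: Spool of cream thread with a steel snap hook fixed on its top (one rigid piece but for the gate, about 0.25 kg), 150 mm tall, standing on the bench. Origin: centre of the spool's underside. z up, x level towards the hook's mouth (gate side), y across the flat of the hook. Spool 60 mm across, top at z = 60; neck to z = 84; hook above, 12 mm thick in y. Positions below: in these axes, mm.
- back (a point): Middle of the flat back of the hook, the place to grip it, across hanger y (12 mm): point x = -19, y = 0, z = 122 in hanger axes. The back covers x = -28 to -5, z = 84 to 138. Its front face (x = -5) is the inside of the hook; a grip reaching farther to +x than this can foul the eye. Beside it (+x) the bow rises to z = 150.
- mouth (a point): Middle of the hook's mouth, on the gate: x = 11, z = 118 in hanger axes. The mouth is open from the foot (top z = 93) to the nose, the end of the bow (10 mm round bar), at x = 6 to 16, lowest point z = 129. The wire enters level, its centre at z = 112 to 122, goes in until it meets or almost meets the back (wire centre x = -1 to 2), and then rises inside, past the nose, to the seat.
- seat (a point): Where the wire lies in the top of the bow when the hook hangs: x = 0.5, y = 0, z = 135.5 in hanger axes. The bow is 11 mm wide inside (x = -5 to 6) for the 8 mm wire.
- gate (a joint): Sprung gate: a 5 mm steel bar, 30 mm long, standing from its pivot (x = 11, z = 96 in hanger axes) to just under the nose. 0 rad = shut; it swings inwards only, up to 1.0 rad, into a slot in the back. It takes about 3 N to start and 7 N to push open at the mouth's middle. It springs shut by itself once the wire has risen above its tip (wire centre about z = 132 or more).
- pony: Wooden stitching pony fixed to the bench: two upright planks, 313 mm tall, on a 300 x 130 x 28 mm base board. Origin: on the bench under the plank that bears the eye (56 mm wide in x, 24 mm thick in y). z up, y out of that plank on the eye's side. The steel screw eye is a level ring of 8 mm wire, 38 mm mean diameter (30 mm hole), at about z = 200, standing about 84 mm out to its far edge.
- eye_mark (a point): Only roughly where the wire is: the drawing-board place of the outermost point of the screw eye (centre of the wire; x = 0, y = 80, z = 200 mm in pony axes). The eye was screwed in by hand, so the real wire lies up to 7 mm nearer to or farther from the plank and up to 4 mm higher or lower: feel for it. It is firm. The wire runs along pony x here; the hook's mouth must face the plank (hanger x along minus pony y).
- spool_b: Another spool of the same thread, 60 mm across, 60 mm tall, without a hook. Origin: centre of its underside. Leave alone.
- glue: White glue bottle with a blue nozzle, 46 mm across, 118 mm tall. Origin: centre of its underside. Leave alone.
- mallet: Mallet lying on the bench: head 40 mm round, 98 mm long along its own y; handle 228 mm towards its own -x. Origin: on the bench under the head. Leave alone.

How it is judged (in metres and radians):
On the way, in this order (a step that is already met when the one before it is completed fails the run):
1. the hanger is lifted clear of the bench (height (world z) of hanger above 0.03 m), for 0.1 s.
2. the gate is pushed open against the screw eye (value of joint gate above 0.25 rad and contact force between hanger and pony above 1 N and distance between seat and eye_mark below 0.04 m), for 0.05 s.
3. with the wire in the bow and the gate snapped shut, the hook is tugged against the eye (value of joint gate below 0.06 rad and distance between seat and eye_mark below 0.014 m and contact force between hanger and pony above 8 N), for 0.3 s.
At the end, for the whole second after the job is handed in: The hanger hangs from the screw eye, let go: its seat within 14 mm of the eye's mark and its underside more than 50 mm above the bench, the gate shut (under 0.06 rad), the spool upright within 0.2 rad and still (under 0.04 m/s) (value of joint gate below 0.06 rad and distance between seat and eye_mark below 0.014 m and angle between hanger's own z axis and vertical below 0.2 rad and linear speed of hanger below 0.04 m/s and height (world z) of hanger above 0.05 m); the robot touches nothing.
It fails at once if the pony with its eye is pushed with more than 25 N (contact force between pony and anything else above 25 N).
It fails at once if the other spool, the glue bottle or the mallet is moved by more than 20 mm (distance of any of spool_b, glue, mallet from where it was at the start of the episode above 0.02 m).
It also fails if it takes over 56 s, if anything falls off the work surface, if the arm or the gripper's body presses on something with over 40 N, if the wrist force passes 120 N, or if a joint passes its speed limit or range.

ROBOT

A 7-joint arm with a two-finger parallel gripper is mounted at the origin on the work surface. World frame = base frame: x ahead of the robot, y to its left, z up, the work surface at z = 0. Lengths are in mm, angles in rad, forces in N, time in s.
With the tool pointing down it reaches from about 400 to 875 mm from the base axis. Payload 4.4 kg.
Tool frame: the origin (TCP) lies on the centre line of the jaws, within the pads' length; the fingertips stand 25 mm ahead of it and the grasp point (between the pads) lies 6 mm ahead of it; z points along the fingers, x is the direction in which the jaws open and shut, and the axes are right-handed (so a half turn about z gives the same grasp; the last joint's range is limited). The gripper opens to 85 mm and grips with 20 to 120 N. Pads are 22 mm wide; open, the fingers measure 114 mm over their backs; the gripper's body (76 mm by 85 mm) begins 54 mm behind the grasp point. The pads swing forward as they close: fully open they stand 13 mm farther back than shut.
Start: joints at [-1.415, 0.628, 0.038, 1.517, -0.027, 0.996, -0.02], TCP at [142.966, 634.096, 256.313] pointing down, gripper open.
Joint ranges: [-3.06, 3.06], [-0.37, 2.12], [-1.25, 1.32], [0.18, 2.47], [-1.1, 4.24], [0.23, 1.98], [-2.94, 2.94]. Speed limits (rad/s): [2.57, 2.57, 3.14, 3.14, 3.14, 3.14, 3.14].

INTERFACE

Orientations are given as [roll, pitch, yaw] about the fixed x, y, z axes, in that order (R = Rz(yaw) Ry(pitch) Rx(roll)).
In Python, from cell import ctrl, cams gives the robot as it stands. The module is installed in compiled form; this text tells all that it offers.
- The arm moves only by the tool step_arm, never from a script. Its arguments are lists of equal length, an entry for each row: "linear": the shift along the tool's x, y, z in mm, a list of three; "yaw": the turn about the tool's z in rad; "gripper": the opening, from -1 (shut) to 1 (fully open). A call has 1 to 8 rows; each row is the pose to reach, as a shift and turn from the pose commanded when the call began, along the tool's axes at that moment; what a row does not reach only later rows make up. A row lasts 1/12 s, in which the tool goes at most 41.7 mm and 7.16 degrees, less where a joint would pass 70% of its speed; a pose out of reach is approached as far as the arm can. A call with a gripper value outside its range is refused whole. The fingers move at their own pace and stop on an object; the grip force is fixed at half the most. Time passes only in rows, so rows that repeat a pose let the fingers close. It gives the time, the measured TCP pose, the force and the opening at its end, in the units of the state.
- ctrl.read_state(): the state, without advancing time (a new reading comes with each control period).
- cams.get_image(name): name is "scene" or "top" or "wrist"; returns a dict with "frame" (384x512x3 uint8, red, green, blue), "depth" (384x512 float32, mm along the optical axis (not along the pixel's ray), 0 where there is no reading), "intrinsics" (3x3 intrinsics, pixels), "cam_to_world" (4x4, takes a point from camera to world coordinates). Camera axes: x right, y down, z forward; pixel columns grow to the right and rows downward; lengths in mm; the calibration is good to about 2 mm. A picture is of the moment at which its call begins.
- ctrl.finish_job(): hands the job in, once; it reports no verdict.
Trained networks look in the newest picture that a camera, given by its name, has taken for a name from the list of things; names that differ only in an ending like _2 or _b are one class to them, and where a whole thing is asked for, a point or a joint stands for the part that bears it (a point fixed in the world has none). Each returns a list of dicts, best first, with "conf" (0 to 1); they miss things now and then, are a little off and sometimes report something else, mostly with a low value. They report only what shows in the picture. A call takes as long as a camera call.
- cams.regions_of(camera, name): "pixels" (384x512 bool, what is visible of it) and "pixel" ([column, row] in pixels, amid what is visible of it).
The state is a dict: "clock": time; "qpos": joint angles; "qd": joint speeds; "tau": joint torques, N m; "eef_pos": TCP position; "tool_rot": TCP orientation; "force": force on the tool from outside, world axes, zero at the start; "torque": the same for the moment, N m; "width": finger opening in mm.
Only numpy, scipy, OpenCV 4.12 (cv2) and the standard library are available. Lean on these libraries where they do the work, as an engineer would, in place of code of your own. Each camera call takes 0.05 s, during which the arm holds its last target.

## Working session

There is one attempt and no reset: what is moved stays moved. The work goes in short steps, Python scripts to look and compute and a tool call to move; the robot and the scene stay as the last step left them, time stands still between calls to the robot, and variables do not carry over. Pictures are saved under pics/ and viewed, and the job is handed in when it is done.

Besides the shell and the picture viewer there is one more tool, called after "Request:" as name([rows], argument=value, ...), one row to a line, values as JSON. step_arm: Moves the arm, as the interface text tells. Its arguments: {"type":"object","properties":{"linear":{"type":"array"},"yaw":{"type":"array"},"gripper":{"type":"array"}},"required":["linear","yaw","gripper"]}

```bash
mkdir -p pics; ls; python3 - <<'E'
from cell import ctrl,cams
import cv2,numpy as np
s=ctrl.read_state();print({k:np.round(v,3) for k,v in s.items()})
for n in ["scene","top","wrist"]:
    im=cams.get_image(n);cv2.imwrite(f"pics/{n}0.png",im["frame"][:,:,::-1])
    print(n,np.round(im["intrinsics"],1).tolist(),np.round(im["cam_to_world"],3).tolist())
    for o in ["hanger","pony","back","spool_b","glue","mallet","mouth"]:
        for r in cams.regions_of(n,o)[:2]: print(n,o,round(r["conf"],2),r["pixel"],r["pixels"].sum())
E
```

```text
pics
{'clock': np.float64(0.0), 'qpos': array([-1.415,  0.629,  0.038,  1.518, -0.027,  0.996, -0.02 ]), 'qd': array([-0.001,  0.001,  0.002, -0.002,  0.   ,  0.001, -0.001]), 'tau': array([-0.0000e+00, -5.6338e+01,  1.2260e+00, -1.9344e+01,  1.1000e-02,
        1.0000e-02,  0.0000e+00]), 'eef_pos': array([142.84 , 633.532, 255.369]), 'tool_rot': array([3.142e+00, 2.000e-03, 1.349e+00]), 'force': array([-0.707, -0.025, -0.06 ]), 'torque': array([ 0.022, -0.007,  0.038]), 'width': np.float64(85.595)}
scene [[352.8, 0.0, 258.0], [0.0, 352.8, 191.3], [0.0, 0.0, 1.0]] [[-0.321, 0.527, -0.787, 1232.206], [0.947, 0.184, -0.263, 227.833], [0.006, -0.83, -0.558, 567.845], [0.0, 0.0, 0.0, 1.0]]
scene hanger 0.61 [274.8, 220.7] 1039
scene pony 0.63 [155.9, 171.7] 7091
scene back 0.67 [276.3, 216.6] 1037
scene spool_b 0.91 [331.4, 207.1] 632
scene glue 0.56 [382.2, 234.5] 618
scene mallet 0.6 [253.5, 275.3] 1906
scene mouth 0.7 [274.9, 219.8] 1091
top [[431.0, 0.0, 255.8], [0.0, 431.0, 187.2], [0.0, 0.0, 1.0]] [[-0.008, -0.992, 0.125, 483.974], [-1.0, 0.008, -0.0, 38.803], [-0.001, -0.125, -0.992, 1107.929], [0.0, 0.0, 0.0, 1.0]]
top hanger 0.78 [245.6, 195.8] 445
top pony 0.64 [381.9, 214.0] 7555
top pony 0.22 [245.7, 200.4] 482
top back 0.6 [247.2, 197.0] 453
top spool_b 0.91 [197.1, 242.2] 500
top glue 0.89 [152.3, 218.7] 316
top mallet 0.91 [238.9, 134.8] 1267
top mouth 0.64 [247.1, 197.0] 495
wrist [[309.7, 0.0, 259.6], [0.0, 309.7, 193.4], [0.0, 0.0, 1.0]] [[0.221, 0.94, 0.261, 74.724], [0.975, -0.212, -0.06, 649.678], [-0.001, 0.268, -0.964, 374.454], [0.0, 0.0, 0.0, 1.0]]
```

```bash
python3 - <<'E'
import cv2,numpy as np
a=cv2.imread("pics/scene0.png");b=cv2.imread("pics/top0.png")
cv2.imwrite("pics/s1.png",cv2.resize(a[80:330,60:440],None,fx=2.1,fy=2.1,interpolation=2))
cv2.imwrite("pics/t1.png",cv2.resize(b[90:290,120:512],None,fx=2,fy=2,interpolation=2))
E
```

```text
(no output)
```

View pics/s1.png

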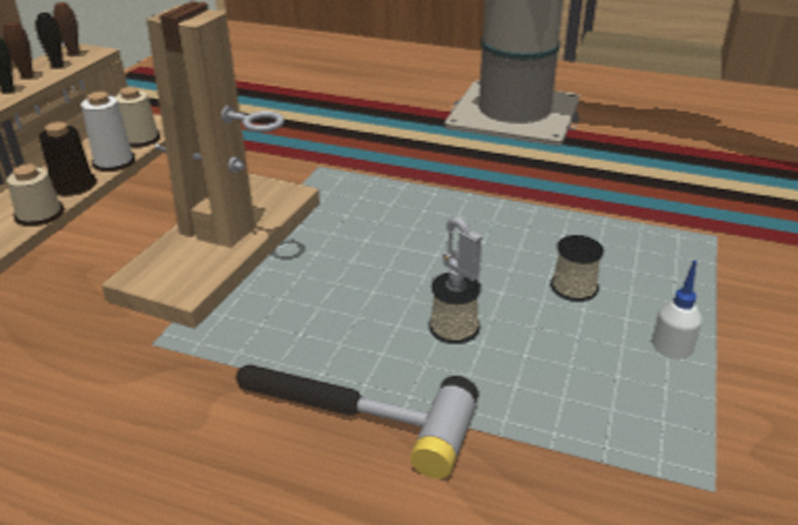

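View pics/t1.png

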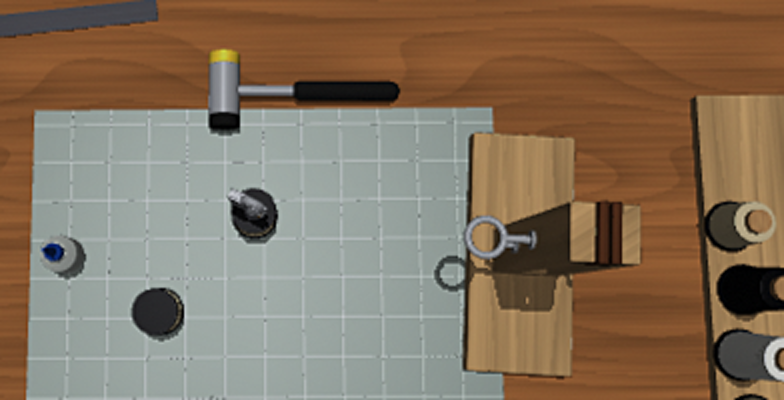

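```bash
cat > h.py <<'E'
from cell import ctrl,cams
import cv2,numpy as np
def cloud(n,names=(),im=None):
    im=im or cams.get_image(n)
    K=im["intrinsics"];T=im["cam_to_world"];d=im["depth"]
    v,u=np.mgrid[:384,:512]
    P=np.stack([(u-K[0,2])/K[0,0]*d,(v-K[1,2])/K[1,1]*d,d],-1)@T[:3,:3].T+T[:3,3]
    P[d==0]=np.nan
    return im,P
E
python3 - <<'E'
from h import *
for n in ["scene","top"]:
    im,P=cloud(n)
    np.savez(f"{n}0.npz",P=P,f=im["frame"])
    m=cams.regions_of(n,"hanger")[0]["pixels"]
    Q=P[m];Q=Q[np.isfinite(Q[:,0])]
    print(n,len(Q),Q.min(0).round(),Q.max(0).round())
    for a,b in [(5,55),(58,70),(86,100),(100,115),(115,130),(130,140),(140,160)]:
        q=Q[(Q[:,2]>a)&(Q[:,2]<b)]
        if len(q)<3: continue
        c,(w,h),an=cv2.minAreaRect(q[:,:2].astype(np.float32))
        print(a,b,len(q),q.mean(0).round(1),np.round(c,1),round(w,1),round(h,1),round(an,1))
        if 100<=a: print(q.round(0).astype(int)[::max(1,len(q)//25)].tolist())
    m=cams.regions_of(n,"pony")[0]["pixels"]
    Q=P[m];Q=Q[np.isfinite(Q[:,0])]
    for a,b in [(15,40),(180,197),(197,225),(300,340)]:
        q=Q[(Q[:,2]>a)&(Q[:,2]<b)]
        if len(q)<3: continue
        print("pony",a,b,len(q),q.min(0).round(),q.max(0).round(),[np.round(x,1) for x in cv2.minAreaRect(q[:,:2].astype(np.float32))])
E
```

```text
scene 1014 [400.   5.  -0.] [630.  90. 149.]
5 55 355 [619.6  66.9  28.7] [615.6  62.8] 25.9 54.0 6.6
58 70 237 [606.1  62.9  60.7] [604.   61.7] 47.6 52.7 1.7
86 100 93 [607.4  68.3  93.1] [604.4  67.8] 41.9 12.6 64.8
100 115 71 [609.5  73.2 106.8] [604.6  69. ] 40.0 14.1 65.5
[[596, 53, 110], [594, 53, 106], [596, 54, 104], [608, 66, 115], [597, 54, 102], [594, 58, 101], [603, 49, 102], [610, 67, 111], [611, 72, 113], [606, 89, 113], [608, 67, 107], [612, 72, 111], [614, 77, 114], [613, 86, 115], [607, 64, 103], [608, 69, 105], [612, 74, 109], [615, 80, 112], [617, 85, 115], [609, 87, 110], [609, 67, 102], [610, 72, 104], [612, 77, 107], [616, 82, 111], [612, 86, 109], [611, 67, 101], [615, 76, 106], [614, 80, 106], [615, 85, 108], [611, 88, 106], [613, 77, 102], [616, 83, 105], [613, 87, 104], [615, 78, 101], [619, 83, 105], [613, 87, 102]]
115 130 63 [611.9  77.4 122.9] [606.3  68.8] 40.4 12.7 71.4
[[597, 51, 129], [609, 66, 129], [610, 69, 128], [611, 73, 130], [609, 68, 124], [613, 74, 128], [611, 87, 130], [608, 66, 120], [611, 71, 124], [612, 76, 125], [617, 82, 130], [611, 8
[... 3603 characters left out ...]
, [597, 58, 147], [597, 54, 147], [594, 67, 150], [594, 62, 150], [594, 58, 152], [595, 54, 146], [592, 63, 146], [593, 58, 144], [592, 54, 146], [593, 49, 143], [590, 56, 144], [590, 51, 144], [588, 51, 140]]
pony 15 40 4941 [ 392. -345.   15.] [ 696. -199.   40.] [array([ 545.3, -272.4]), array([130.6, 299.7]), np.float64(86.3)]
pony 180 197 51 [ 516. -297.  181.] [ 574. -232.  197.] [array([ 530.8, -253.3]), array([83.1, 40.6]), np.float64(45.6)]
pony 197 225 405 [ 517. -287.  197.] [ 575. -163.  225.] [array([ 548.2, -225.6]), array([125.6,  55. ]), np.float64(86.7)]
pony 300 340 1149 [ 517. -302.  300.] [ 576. -234.  325.] [array([ 546.2, -267.9]), array([65.5, 57.8]), np.float64(86.5)]
```

```bash
python3 - <<'E'
import numpy as np,cv2
for n in ["scene","top"]:
    z=np.load(f"{n}0.npz");P=z["P"]
    m=(P[...,0]>515)&(P[...,0]<590)&(P[...,1]>-215)&(P[...,1]<-150)&(P[...,2]>180)&(P[...,2]<222)
    q=P[m]
    e,(w,h),an=cv2.fitEllipse(q[:,:2].astype(np.float32)) if 1 else 0
    # circle fit
    A=np.c_[2*q[:,:2],np.ones(len(q))];s=np.linalg.lstsq(A,(q[:,:2]**2).sum(1),rcond=None)[0]
    print(n,m.sum(),q.mean(0).round(1),"z med",np.percentile(q[:,2],[5,25,50,75,95]).round(1),"circ",s[:2].round(1),np.sqrt(s[2]+s[0]**2+s[1]**2).round(1), q.min(0).round(1),q.max(0).round(1))
    o=q[q[:,1]>-172];print(o.round(0).astype(int).tolist()[:30])
    # plank front face
    m=(P[...,0]>500)&(P[...,0]<600)&(P[...,1]>-240)&(P[...,1]<-225)&(P[...,2]>80)&(P[...,2]<180)
    if m.sum()>20:
        f=np.polyfit(P[m][:,0],P[m][:,1],1);print("face",m.sum(),f,np.polyval(f,550),P[m].min(0).round(),P[m].max(0).round())
    m=(P[...,0]>500)&(P[...,0]<600)&(P[...,1]>-315)&(P[...,1]<-215)&(P[...,2]>306)&(P[...,2]<318)
    print("top",m.sum(),[np.round(x,1) for x in cv2.minAreaRect(P[m][:,:2].astype(np.float32))],np.median(P[m][:,2]))
E
```

```text
scene 132 [ 558.2 -184.9  203.3] z med [199.6 202.  203.9 204.8 205.7] circ [ 557.6 -185.5] 20.0 [ 534.3 -214.5  197.2] [ 579.7 -163.3  206.9]
[[544, -171, 206], [540, -171, 204], [549, -169, 205], [547, -167, 205], [543, -167, 203], [553, -169, 205], [554, -166, 206], [551, -165, 204], [547, -165, 203], [559, -169, 205], [559, -166, 205], [557, -164, 205], [552, -164, 203], [548, -164, 201], [566, -170, 205], [567, -167, 206], [563, -166, 204], [562, -164, 204], [558, -164, 203], [554, -164, 201], [570, -171, 204], [569, -168, 204], [568, -166, 204], [564, -166, 202], [560, -166, 200], [560, -163, 201], [574, -171, 203], [571, -170, 202], [571, -168, 203], [565, -168, 200]]
face 481 [-6.21868195e-02 -2.02136948e+02] -236.3396986907847 [ 524. -240.   80.] [ 581. -226.  180.]
top 273 [array([ 550.9, -269.1]), array([67.3, 58.7]), np.float64(87.2)] 312.57677547241417
top 234 [ 550.9 -186.3  205. ] z med [201.7 203.8 205.  206.3 207.8] circ [ 551.2 -185.9] 19.9 [ 529.  -214.8  200.1] [ 573.4 -162.9  208.9]
[[567, -168, 204], [567, -170, 203], [565, -168, 205], [565, -170, 203], [565, -172, 206], [563, -166, 204], [563, -168, 205], [563, -170, 205], [563, -172, 206], [561, -166, 204], [561, -167, 207], [561, -170, 206], [559, -164, 204], [559, -165, 206], [558, -167, 206], [559, -170, 204], [556, -163, 206], [556, -165, 207], [556, -167, 207], [556, -169, 208], [555, -164, 202], [554, -165, 205], [554, -167, 205], [554, -170, 205], [552, -163, 206], [552, -166, 203], [552, -167, 209], [552, -170, 204], [550, -163, 204], [550, -165, 206]]
face 247 [-5.60388949e-02 -2.05195413e+02] -236.01680510221942 [ 520. -240.   81.] [ 576. -227.  179.]
top 788 [array([ 546.3, -267.9]), array([65.5, 57.6]), np.float64(86.5)] 313.39037796254917
```

Request:
step_arm([
  [0,0,-10],
  [0,0,-10],
  [0,0,-10],
  [0,0,-10],
  [0,0,-10],
  [0,0,-10],
  [0,0,-10],
  [0,0,-10],
], yaw=[0.12,0.24,0.36,0.48,0.6,0.72,0.84,0.96], gripper=[1,1,1,1,1,1,1,1])

```text
clock: 2.17
eef_pos: [142.9, 634.1, 266.4]
tool_rot: [-3.141, 0.0, 0.383]
force: [-0.0, -0.6, 1.4]
width: 85.7
```

Request:
step_arm([
  [12,38,0],
  [24,76,0],
  [36,114,0],
  [48,152,0],
  [60,190,0],
  [72,228,0],
  [84,266,0],
  [96,304,0],
], yaw=[0.1,0.2,0.3,0.4,0.5,0.6,0.7,0.85], gripper=[1,1,1,1,1,1,1,1])

```text
clock: 2.83
eef_pos: [347.9, 387.8, 266.7]
tool_rot: [-3.141, 0.0, -0.441]
force: [0.5, 0.2, -0.5]
width: 85.5
```

Request:
step_arm([
  [37,14,0],
  [74,28,0],
  [111,42,0],
  [148,56,0],
  [185,70,0],
  [222,84,0],
  [259,99,0],
  [296,114,0],
], yaw=[0,0,0,0,0,0,0,0], gripper=[1,1,1,1,1,1,1,1])

```text
clock: 3.5
eef_pos: [568.4, 159.5, 266.4]
tool_rot: [-3.141, 0.0, -0.436]
force: [0.1, 1.7, 0.6]
width: 85.5
```

Request:
step_arm([
  [36,14,0],
  [72,29,0],
  [72,29,0],
  [72,29,0],
], yaw=[0,0,0,0], gripper=[1,1,1,1])

```text
clock: 3.83
eef_pos: [621.4, 100.8, 266.2]
tool_rot: [3.141, -0.001, -0.441]
force: [-0.1, 1.0, -0.3]
width: 85.0
```

```bash
cat > w.py <<'E'
from h import *
import sys
im,P=cloud("wrist");s=ctrl.read_state()
print(s["eef_pos"].round(1),s["tool_rot"].round(3))
cv2.imwrite(f"pics/{sys.argv[1]}.png",im["frame"][:,:,::-1])
np.savez(sys.argv[1]+".npz",P=P,f=im["frame"])
r=cams.regions_of("wrist","hanger")
for k in r: print(k["conf"],k["pixel"],k["pixels"].sum())
m=r[0]["pixels"] if r else np.zeros((384,512),bool)
Q=P[m]
for a,b in [(57,64),(84,128),(128,139),(139,155)]:
    q=Q[(Q[:,2]>a)&(Q[:,2]<b)]
    if len(q)>5: print(a,b,len(q),q.min(0).round(),q.max(0).round(),[np.round(x,1) for x in cv2.minAreaRect(q[:,:2].astype(np.float32))])
E
python3 w.py w1
```

```text
[620.3 103.5 266. ] [ 3.142e+00  1.000e-03 -4.380e-01]
0.88 [255.4, 209.8] 2645
57 64 1257 [570.  35.  57.] [625.  90.  64.] [array([597.6,  63.1]), array([53.5, 54.3]), np.float64(64.9)]
84 128 180 [585.  48.  84.] [614.  90. 128.] [array([600.4,  69.4]), array([41.4, 16.5]), np.float64(63.4)]
128 139 250 [595.  65. 128.] [614.  90. 139.] [array([604.5,  77.9]), array([22.4, 11.2]), np.float64(64.7)]
139 155 380 [590.  53. 139.] [614.  89. 151.] [array([600.7,  70. ]), array([39. , 11.1]), np.float64(64.8)]
```

View pics/w1.png

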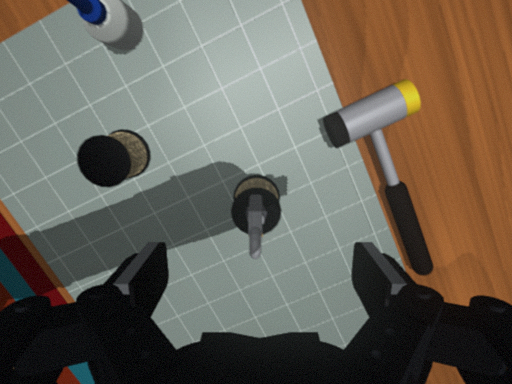

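Request:
step_arm([
  [-3.4,27,0],
  [-3.4,27,25],
  [-3.4,27,50],
  [-3.4,27,75],
  [-3.4,27,95],
  [-3.4,27,110],
  [-3.4,27,110],
  [-3.4,27,110],
], yaw=[0,0,0,0,0,0,0,0], gripper=[1,1,1,1,1,1,1,1])

```text
clock: 4.6
eef_pos: [604.8, 83.0, 156.0]
tool_rot: [3.141, 0.002, -0.434]
force: [0.4, -0.4, -0.4]
width: 85.1
```

```bash
python3 w.py w2
```

```text
[605.7  82.6 157. ] [-3.141 -0.    -0.434]
0.83 [264.2, 230.8] 6455
57 64 2694 [570.  35.  57.] [625.  91.  64.] [array([597.7,  64. ]), array([52.8, 55.1]), np.float64(68.4)]
84 128 560 [586.  54.  84.] [614.  90. 128.] [array([596.3,  73.7]), array([42.3, 11.4]), np.float64(46.4)]
128 139 772 [595.  66. 128.] [614.  90. 139.] [array([604.6,  77.9]), array([23.1, 12. ]), np.float64(64.4)]
139 155 1189 [590.  53. 139.] [614.  90. 151.] [array([600.9,  70.2]), array([39.3, 11. ]), np.float64(63.0)]
```

View pics/w2.png

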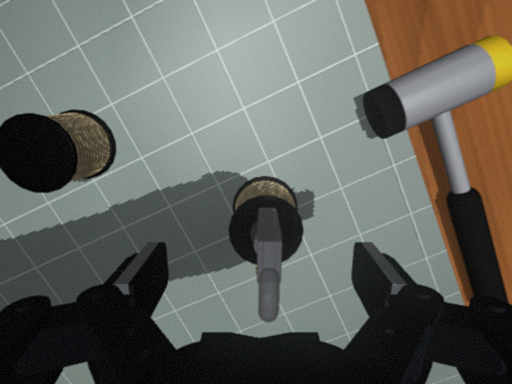

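Request:
step_arm([
  [1,2,10],
  [1,2,20],
  [1,2,28],
  [1,2,28],
  [1,2,28],
], yaw=[0.01,0.01,0.01,0.01,0.01], gripper=[1,1,1,1,1])

```text
clock: 5.12
eef_pos: [605.3, 78.8, 127.4]
tool_rot: [3.141, 0.001, -0.446]
force: [0.2, 0.0, 1.0]
width: 85.5
```

Request:
step_arm([
  [0,0,0],
  [0,0,0],
  [0,0,0],
  [0,0,0],
  [0,0,0],
  [0,0,0],
  [0,0,0],
  [0,0,0],
], yaw=[0,0,0,0,0,0,0,0], gripper=[0.5,0.2,0,-0.2,-0.4,-0.6,-0.8,-1])

```text
clock: 5.78
eef_pos: [606.1, 78.9, 128.4]
tool_rot: [-3.141, -0.0, -0.446]
force: [-0.5, 0.1, -0.3]
width: 11.2
```

Request:
step_arm([
  [0,0,0],
  [0,0,0],
  [0,0,0],
  [0,0,0],
  [0,0,0],
  [0,0,0],
], yaw=[0,0,0,0,0,0], gripper=[-1,-1,-1,-1,-1,-1])

```text
clock: 6.28
eef_pos: [606.1, 78.9, 128.4]
tool_rot: [-3.141, -0.0, -0.446]
force: [0.7, 0.5, 0.7]
width: 10.8
```

```bash
python3 w.py w3
```

```text
[606.   78.9 128.4] [-3.141 -0.    -0.446]
0.87 [259.7, 230.8] 6280
57 64 1688 [573.  52.  57.] [624.  91.  63.] [array([602.8,  76. ]), array([27.4, 54.8]), np.float64(63.6)]
84 128 806 [598.  78.  86.] [623.  95. 128.] [array([610.8,  86.8]), array([ 3.7, 30.6]), np.float64(59.9)]
128 139 1091 [594.  66. 128.] [613.  91. 139.] [array([603.7,  78.9]), array([23. , 11.1]), np.float64(64.6)]
139 155 1242 [593.  62. 139.] [613.  91. 151.] [array([602.4,  76.7]), array([28., 11.]), np.float64(65.0)]
```

View pics/w3.png

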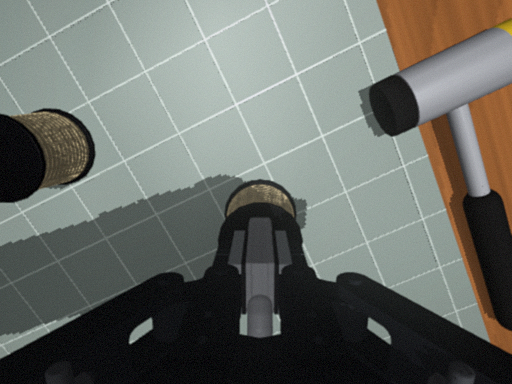

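Request:
step_arm([
  [0,0,-5],
  [0,0,-12],
  [0,0,-22],
  [0,0,-34],
  [0,0,-48],
  [0,0,-62],
  [0,0,-75],
  [0,0,-84],
], yaw=[0,0,0,0,0,0,0,0], gripper=[-1,-1,-1,-1,-1,-1,-1,-1])

```text
clock: 7.05
eef_pos: [606.4, 78.8, 214.7]
tool_rot: [-3.14, -0.002, -0.446]
force: [0.8, -0.1, -2.5]
width: 11.1
```

Request:
step_arm([
  [0,0,0],
  [0,0,0],
  [0,0,0],
], yaw=[-0.1,-0.2,-0.3], gripper=[-1,-1,-1])

```text
clock: 7.3
eef_pos: [605.8, 79.0, 213.3]
tool_rot: [-3.142, -0.001, -0.141]
force: [0.1, 0.7, -3.0]
width: 11.4
```

Request:
step_arm([
  [0,0,0],
  [0,0,0],
  [0,0,0],
], yaw=[-0.08,-0.085,-0.085], gripper=[-1,-1,-1])

```text
clock: 7.55
eef_pos: [605.8, 78.7, 212.8]
tool_rot: [-3.141, -0.0, -0.063]
force: [-0.2, -0.4, -3.0]
width: 11.3
```

Request:
step_arm([
  [-4,18,0],
  [-10,46,0],
  [-17,78,0],
  [-24,110,0],
  [-31,140,0],
  [-37,163,0],
  [-37,170,0],
  [-37,170,0],
], yaw=[0,0,0,0,0,0,0,0], gripper=[-1,-1,-1,-1,-1,-1,-1,-1])

```text
clock: 8.22
eef_pos: [558.0, -91.7, 212.8]
tool_rot: [3.14, -0.0, -0.068]
force: [-0.0, 1.0, -2.0]
width: 11.2
```

Request:
step_arm([
  [0,0,0],
  [0,0,0],
  [0,0,0],
], yaw=[0,0,0], gripper=[-1,-1,-1])

```text
clock: 8.47
eef_pos: [559.1, -86.3, 212.1]
tool_rot: [-3.14, 0.0, -0.058]
force: [0.8, 0.5, -3.1]
width: 11.1
```

```bash
cat > st.py <<'E'
from h import *
import sys
t=sys.argv[1]
s=ctrl.read_state();print(s["clock"],s["eef_pos"].round(1),s["tool_rot"].round(3),s["force"].round(1))
for n in sys.argv[2:]:
    im,P=cloud(n);np.savez(f"{n}{t}.npz",P=P,f=im["frame"])
    c=im["frame"][90:270,100:340] if n=="scene" else im["frame"][120:280,250:460]
    cv2.imwrite(f"pics/{n}{t}.png",cv2.resize(c[:,:,::-1],None,fx=3.3,fy=3.3,interpolation=2))
    r=cams.regions_of(n,"hanger")
    if r:
        Q=P[r[0]["pixels"]];Q=Q[np.isfinite(Q[:,0])]
        print(n,r[0]["conf"],len(Q),np.percentile(Q,2,0).round(1),np.percentile(Q,98,0).round(1))
    m=(P[...,0]>515)&(P[...,0]<590)&(P[...,1]>-215)&(P[...,1]<-150)&(P[...,2]>190)&(P[...,2]<215)
    q=P[m];print("eye",m.sum(),np.percentile(q[:,1],98),np.percentile(q[:,2],[50,95]))
E
python3 st.py a scene top
```

```text
8.4667 [559.1 -86.3 212.1] [-3.14   0.    -0.058] [ 0.8  0.5 -3.1]
scene 0.95 915 [ 289.  -254.3   -0.3] [586.3 -76.6 195.6]
eye 133 -163.17513965739928 [203.64791978 205.66385901]Traceback (most recent call last):
  File "st.py", line 14, in <module>
    q=P[m];print("eye",m.sum(),np.percentile(q[:,1],98),np.percentile(q[:,2],[50,95]))
                               ~~~~~~~~~~~~~^^^^^^^^^^^
    return _quantile_unchecked(
        a, q, axis, out, overwrite_input, method, keepdims, weights)
    return _ureduce(a,
                    func=_quantile_ureduce_func,
    ...<5 lines>...
                    overwrite_input=overwrite_input,
                    method=method)
    r = func(a, **kwargs)
    result = _quantile(arr,
                       quantiles=q,
    ...<2 lines>...
                       out=out,
                       weights=wgt)
    slices_having_nans = np.isnan(arr[-1, ...])
                                  ~~~^^^^^^^^^
IndexError: index -1 is out of bounds for axis 0 with size 0
```

View pics/scenea.png

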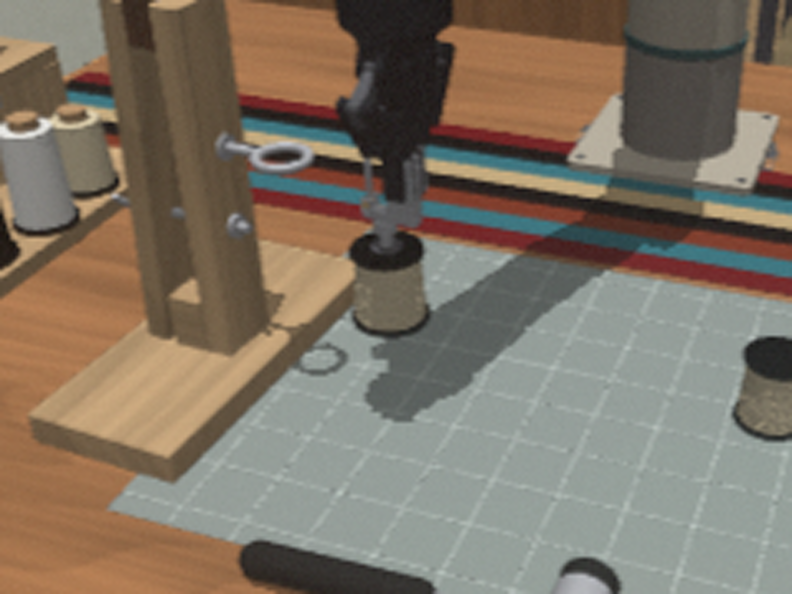

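View pics/topa.png

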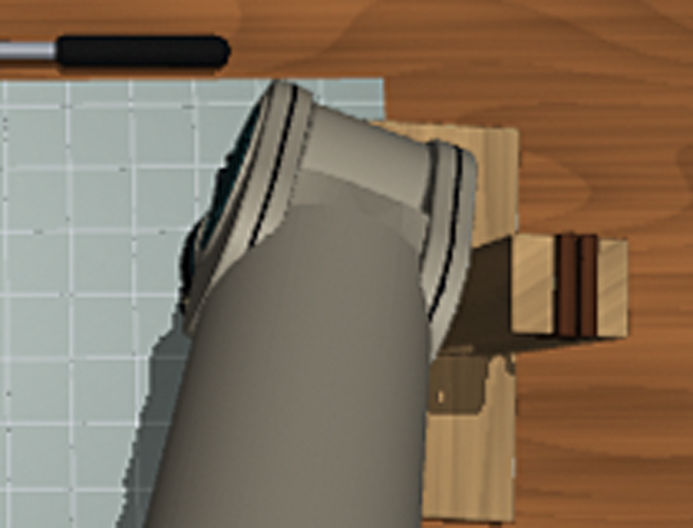

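```bash
python3 - <<'E'
from h import *
z=np.load("topa.npz") if 0 else None
im,P=cloud("top")
m=(P[...,2]>215)&(P[...,1]<-60)&(P[...,0]<720)&(P[...,0]>380)&(P[...,1]>-228)
q=P[m]
for a in range(215,900,40):
    w=q[(q[:,2]>=a)&(q[:,2]<a+40)]
    if len(w): print(a,len(w),w.min(0).round(),w.max(0).round())
im,P=cloud("scene")
print("eye/gripper scene")
m=(P[...,2]>215)&(P[...,1]<0)&(P[...,0]<720)&(P[...,0]>480)&(P[...,1]>-228)
q=P[m]
for a in range(215,900,40):
    w=q[(q[:,2]>=a)&(q[:,2]<a+40)]
    if len(w): print(a,len(w),w.min(0).round(),w.max(0).round())
E
```

```text
215 1 [603. -78. 253.] [603. -78. 253.]
255 12 [608. -80. 264.] [620. -79. 285.]
415 3 [597. -62. 444.] [600. -60. 445.]
495 1 [610. -63. 531.] [610. -63. 531.]
535 774 [ 554. -139.  538.] [611. -60. 575.]
575 1729 [ 495. -134.  575.] [594. -60. 615.]
615 1176 [ 456. -101.  615.] [541. -60. 655.]
655 971 [423. -87. 655.] [502. -60. 695.]
695 452 [382. -72. 695.] [458. -60. 731.]
eye/gripper scene
215 296 [ 510. -120.  215.] [609. -70. 255.]
255 585 [ 498. -103.  255.] [624. -67. 295.]
295 488 [ 529. -117.  295.] [603. -50. 335.]
335 711 [ 534. -125.  335.] [599. -50. 375.]
375 784 [ 542. -121.  375.] [600. -50. 415.]
415 846 [ 549. -120.  415.] [603. -52. 455.]
455 919 [ 546. -121.  455.] [599. -47. 495.]
495 160 [ 558. -122.  495.] [600. -43. 501.]
```

Request:
step_arm([
  [0,8,0],
  [0,18,0],
  [0,28,0],
  [0,34,0],
  [0,37,0],
  [0,37,0],
  [0,37,0],
  [0,37,0],
], yaw=[0,0,0,0,0,0,0,0], gripper=[-1,-1,-1,-1,-1,-1,-1,-1])

```text
clock: 9.43
eef_pos: [556.3, -124.9, 212.2]
tool_rot: [-3.141, 0.0, -0.061]
force: [0.7, -0.2, -3.0]
width: 11.4
```

```bash
python3 st.py b scene; python3 - <<'E'
import numpy as np
P=np.load("sceneb.npz")["P"]
m=(P[...,0]>530)&(P[...,0]<610)&(P[...,1]>-180)&(P[...,1]<-60)&(P[...,2]>70)&(P[...,2]<195)
q=P[m]
for a in range(75,195,6):
    w=q[(q[:,2]>=a)&(q[:,2]<a+6)]
    if len(w): print(a,len(w),w.mean(0).round(),w.min(0).round(),w.max(0).round())
E
```

```text
9.4333 [ 556.3 -124.9  212.2] [-3.141  0.    -0.061] [ 0.7 -0.2 -3. ]
scene 0.57 822 [ 536.3 -166.9   85.1] [ 583.9 -115.2  205.7]
eye 153 -151.8039776784779 [203.39814502 206.18966378]
81 27 [ 576. -136.   86.] [ 553. -173.   83.] [ 586. -114.   87.]
87 60 [ 573. -133.   89.] [ 540. -167.   87.] [ 586. -113.   93.]
93 50 [ 575. -133.   96.] [ 551. -161.   93.] [ 583. -117.   99.]
99 45 [ 573. -134.  102.] [ 548. -161.   99.] [ 583. -116.  105.]
105 46 [ 573. -133.  108.] [ 544. -166.  105.] [ 583. -117.  110.]
111 42 [ 574. -135.  114.] [ 552. -164.  111.] [ 583. -117.  117.]
117 49 [ 573. -134.  120.] [ 551. -164.  117.] [ 582. -117.  122.]
123 48 [ 572. -134.  126.] [ 543. -163.  123.] [ 583. -118.  129.]
129 44 [ 574. -135.  132.] [ 553. -162.  129.] [ 582. -119.  135.]
135 29 [ 572. -131.  137.] [ 552. -156.  135.] [ 582. -116.  141.]
141 179 [ 561. -141.  144.] [ 531. -169.  141.] [ 585. -115.  147.]
147 19 [ 560. -143.  148.] [ 551. -154.  147.] [ 568. -133.  153.]
153 7 [ 561. -141.  157.] [ 556. -149.  154.] [ 563. -135.  159.]
159 16 [ 562. -140.  162.] [ 555. -152.  159.] [ 566. -135.  165.]
165 24 [ 562. -137.  169.] [ 556. -158.  166.] [ 566. -115.  171.]
171 45 [ 561. -134.  174.] [ 553. -158.  172.] [ 564. -115.  177.]
177 40 [ 560. -137.  180.] [ 550. -156.  177.] [ 566. -115.  183.]
183 24 [ 561. -135.  186.] [ 549. -157.  183.] [ 569. -115.  189.]
189 27 [ 564. -124.  192.] [ 549. -155.  189.] [ 575. -114.  195.]
```

View pics/sceneb.png

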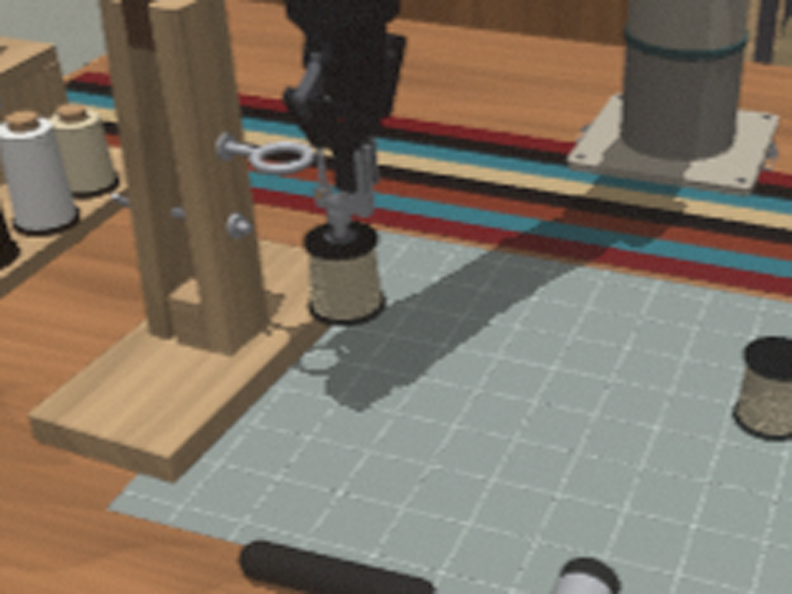

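Request:
step_arm([
  [0,1,0],
  [0,2,0],
  [0,3,0],
  [0,4,0],
  [0,4,0],
  [0,4,0],
], yaw=[0,0,0,0,0,0], gripper=[-1,-1,-1,-1,-1,-1])

```text
clock: 10.03
eef_pos: [556.0, -129.6, 212.3]
tool_rot: [3.142, 0.0, -0.061]
force: [0.6, 0.3, -2.3]
width: 11.2
```

Request:
step_arm([
  [0,1,0],
  [0,2,0],
  [0,3,0],
  [0,4,0],
  [0,4,0],
  [0,4,0],
], yaw=[0,0,0,0,0,0], gripper=[-1,-1,-1,-1,-1,-1])

```text
clock: 10.53
eef_pos: [555.8, -132.7, 212.2]
tool_rot: [-3.141, 0.0, -0.06]
force: [0.1, 3.6, -1.8]
width: 11.0
```

Request:
step_arm([
  [0,1,0],
  [0,2,0],
  [0,2,0],
  [0,2,0],
], yaw=[0,0,0,0], gripper=[-1,-1,-1,-1])

```text
clock: 10.87
eef_pos: [555.7, -135.2, 212.2]
tool_rot: [-3.141, 0.0, -0.061]
force: [0.1, 4.1, -2.8]
width: 11.1
```

Request:
step_arm([
  [0,1,0],
  [0,2,0],
  [0,2,0],
  [0,2,0],
], yaw=[0,0,0,0], gripper=[-1,-1,-1,-1])

```text
clock: 11.2
eef_pos: [555.6, -137.3, 212.3]
tool_rot: [-3.141, 0.0, -0.061]
force: [0.3, 4.5, -3.0]
width: 10.8
```

Request:
step_arm([
  [0,1,0],
  [0,2,0],
  [0,3,0],
  [0,4,0],
  [0,4,0],
  [0,4,0],
], yaw=[0,0,0,0,0,0], gripper=[-1,-1,-1,-1,-1,-1])

```text
clock: 11.7
eef_pos: [555.3, -140.9, 212.1]
tool_rot: [-3.141, 0.0, -0.061]
force: [-0.2, 5.9, -3.8]
width: 11.5
```

Request:
step_arm([
  [0,1,0],
  [0,2,0],
  [0,3,0],
  [0,4,0],
  [0,4,0],
  [0,4,0],
], yaw=[0,0,0,0,0,0], gripper=[-1,-1,-1,-1,-1,-1])

```text
clock: 12.2
eef_pos: [554.9, -144.6, 211.8]
tool_rot: [-3.141, 0.001, -0.061]
force: [1.3, 5.0, -5.2]
width: 11.0
```

Request:
step_arm([
  [0,1,0],
  [0,2,0],
  [0,2,0],
  [0,2,0],
], yaw=[0,0,0,0], gripper=[-1,-1,-1,-1])

```text
clock: 12.53
eef_pos: [554.8, -146.6, 211.8]
tool_rot: [-3.141, 0.001, -0.06]
force: [1.5, 4.7, -5.2]
width: 11.2
```

Request:
step_arm([
  [0,1,0],
  [0,1,0],
  [0,1,0],
  [0,1,0],
], yaw=[0,0,0,0], gripper=[-1,-1,-1,-1])

```text
clock: 12.87
eef_pos: [554.7, -147.5, 211.7]
tool_rot: [-3.14, 0.001, -0.061]
force: [1.2, 5.2, -5.0]
width: 11.4
```

Request:
step_arm([
  [0,1,0],
  [0,1,0],
  [0,1,0],
  [0,1,0],
], yaw=[0,0,0,0], gripper=[-1,-1,-1,-1])

```text
clock: 13.2
eef_pos: [554.6, -148.4, 211.7]
tool_rot: [-3.14, 0.001, -0.06]
force: [1.0, 5.3, -5.4]
width: 11.4
```

Request:
step_arm([
  [0,1,0],
  [0,1,0],
  [0,1,0],
  [0,1,0],
], yaw=[0,0,0,0], gripper=[-1,-1,-1,-1])

```text
clock: 13.53
eef_pos: [554.4, -149.5, 211.6]
tool_rot: [-3.14, 0.001, -0.06]
force: [0.8, 4.4, -5.3]
width: 11.2
```

Request:
step_arm([
  [0,1,0],
  [0,1,0],
  [0,1,0],
  [0,1,0],
], yaw=[0,0,0,0], gripper=[-1,-1,-1,-1])

```text
clock: 13.87
eef_pos: [554.4, -149.8, 211.6]
tool_rot: [-3.139, 0.002, -0.06]
force: [0.8, 6.5, -5.5]
width: 11.4
```

Request:
step_arm([
  [0,-1,0],
  [0,-1.8,0],
  [0,-1.8,2],
  [0,-1.8,4],
  [0,-1.8,6],
  [0,-1.8,6],
  [0,-1.8,6],
], yaw=[0,0,0,0,0,0,0], gripper=[-1,-1,-1,-1,-1,-1,-1])

```text
clock: 14.45
eef_pos: [554.6, -149.7, 205.9]
tool_rot: [3.141, 0.001, -0.061]
force: [0.9, 3.2, -7.8]
width: 11.4
```

Request:
step_arm([
  [0,0,1],
  [0,0,2],
  [0,0,3],
  [0,0,4],
  [0,0,4],
  [0,0,4],
], yaw=[0,0,0,0,0,0], gripper=[-1,-1,-1,-1,-1,-1])

```text
clock: 14.95
eef_pos: [554.7, -149.8, 201.9]
tool_rot: [3.141, 0.0, -0.061]
force: [1.9, 3.4, -9.1]
width: 11.0
```

Request:
step_arm([
  [0,0,1],
  [0,0,2],
  [0,0,3],
  [0,0,3],
  [0,0,3],
  [0,0,3],
], yaw=[0,0,0,0,0,0], gripper=[-1,-1,-1,-1,-1,-1])

```text
clock: 15.45
eef_pos: [554.8, -149.8, 199.5]
tool_rot: [3.141, -0.0, -0.061]
force: [0.0, 3.6, -2.7]
width: 11.4
```

Request:
step_arm([
  [0,0,1],
  [0,0,2],
  [0,0,2],
  [0,0,2],
  [0,0,2],
], yaw=[0,0,0,0,0], gripper=[-1,-1,-1,-1,-1])

```text
clock: 15.87
eef_pos: [555.1, -149.8, 197.4]
tool_rot: [3.141, -0.001, -0.061]
force: [0.0, 3.0, -1.9]
width: 11.4
```

Request:
step_arm([
  [0,-1,0],
  [0,-1,1],
  [0,-1,2],
  [0,-1,2],
  [0,-1,2],
], yaw=[0,0,0,0,0], gripper=[-1,-1,-1,-1,-1])

```text
clock: 16.28
eef_pos: [554.6, -149.2, 195.1]
tool_rot: [3.141, 0.0, -0.062]
force: [-0.3, -0.0, -3.2]
width: 11.4
```

```bash
python3 st.py c scene
```

```text
16.2833 [ 554.6 -149.2  195.1] [ 3.141  0.    -0.062] [-0.3 -0.  -3.2]
scene 0.88 840 [ 341.6 -256.7    0.6] [ 581.7 -139.3  185.7]
eye 96 -151.9604669081552 [202.74749245 205.19528274]
```

View pics/scenec.png

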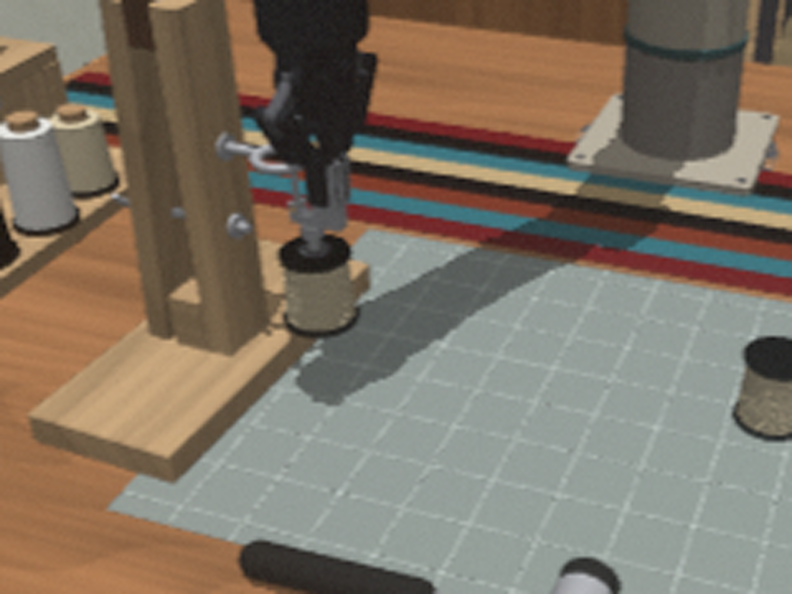

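Request:
step_arm([
  [0,0,0.5],
  [0,0,1],
  [0,0,1],
  [0,0,1],
], yaw=[0,0,0,0], gripper=[-1,-1,-1,-1])

```text
clock: 16.72
eef_pos: [554.9, -148.7, 194.4]
tool_rot: [3.141, -0.0, -0.061]
force: [0.2, 0.1, -2.1]
width: 11.4
```

Request:
step_arm([
  [0,0,0.5],
  [0,0,1],
  [0,0,1],
  [0,0,1],
], yaw=[0,0,0,0], gripper=[-1,-1,-1,-1])

```text
clock: 17.05
eef_pos: [555.0, -148.8, 194.0]
tool_rot: [-3.142, -0.001, -0.061]
force: [-2.6, 0.5, 4.7]
width: 11.5
```

Request:
step_arm([
  [0,0,0.5],
  [0,0,1],
  [0,0,1],
  [0,0,1],
], yaw=[0,0,0,0], gripper=[-1,-1,-1,-1])

```text
clock: 17.38
eef_pos: [555.1, -148.8, 193.9]
tool_rot: [-3.141, -0.001, -0.061]
force: [-3.5, 1.8, 12.2]
width: 11.0
```

Request:
step_arm([
  [0,0,0],
  [0,0,0],
  [0,0,0],
  [0,0,0],
  [0,0,0],
  [0,0,0],
], yaw=[0,0,0,0,0,0], gripper=[-1,-1,-1,-1,-1,-1])

```text
clock: 17.88
eef_pos: [555.1, -148.8, 193.9]
tool_rot: [-3.141, -0.001, -0.061]
force: [-3.7, 1.3, 11.3]
width: 11.2
```

Request:
step_arm([
  [0,0,-0.7],
  [0,0,-1.4],
  [0,0,-1.4],
  [0,0,-1.4],
  [0,0,-1.4],
], yaw=[0,0,0,0,0], gripper=[-1,-1,-1,-1,-1])

```text
clock: 18.3
eef_pos: [555.0, -148.7, 194.0]
tool_rot: [3.142, -0.0, -0.061]
force: [-2.4, 0.8, 5.9]
width: 11.0
```

Request:
step_arm([
  [0,0,-0.8],
  [0,0,-0.8],
  [0,0,-0.8],
  [0,0,-0.8],
], yaw=[0,0,0,0], gripper=[-1,-1,-1,-1])

```text
clock: 18.63
eef_pos: [554.9, -148.6, 194.2]
tool_rot: [3.142, 0.0, -0.061]
force: [0.5, 1.0, -0.1]
width: 11.0
```

Request:
step_arm([
  [0,0,0],
  [0,0,0],
  [0,0,0],
  [0,0,0],
  [0,0,0],
  [0,0,0],
  [0,0,0],
  [0,0,0],
], yaw=[0,0,0,0,0,0,0,0], gripper=[-0.74,-0.7,-0.65,-0.6,-0.5,-0.4,-0.2,0])

```text
clock: 19.3
eef_pos: [554.9, -148.6, 194.5]
tool_rot: [-3.142, 0.0, -0.061]
force: [-0.4, 0.1, 0.1]
width: 42.4
```

```bash
python3 st.py d scene
```

```text
19.3 [ 554.9 -148.6  194.5] [-3.142  0.    -0.061] [-0.4  0.1  0.1]
scene 0.79 851 [ 460.2 -203.6    1.8] [ 581.9 -139.2  201.3]
eye 92 -150.50741814114946 [203.02488118 209.94753273]
```

View pics/scened.png

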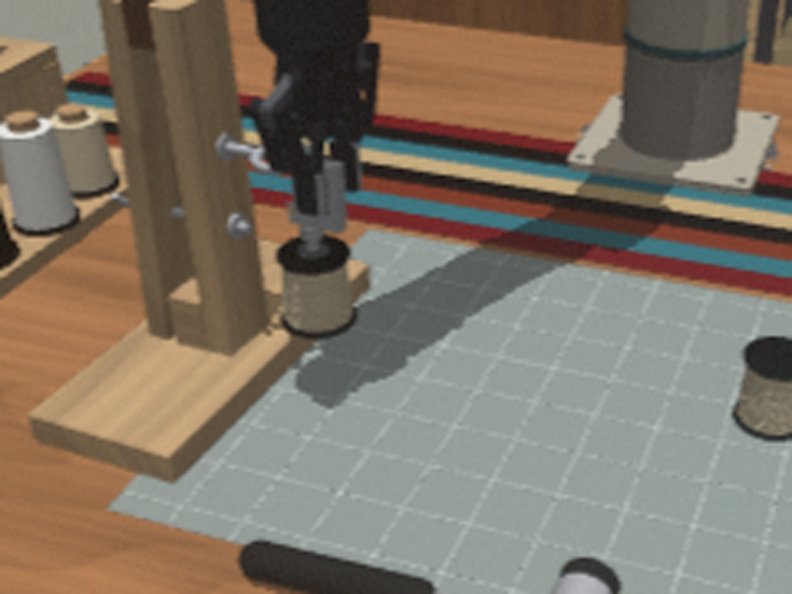

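Released and hanging upright. Now back off straight away from the plank.

Request:
step_arm([
  [0,-4,0],
  [0,-10,0],
  [0,-20,0],
  [0,-32,0],
  [0,-46,0],
  [0,-60,0],
  [0,-75,0],
  [0,-90,0],
], yaw=[0,0,0,0,0,0,0,0], gripper=[0,0,0,0,0,0,0,0])

```text
clock: 20.07
eef_pos: [560.3, -56.4, 194.4]
tool_rot: [-3.141, 0.0, -0.06]
force: [-0.9, 0.2, 0.8]
width: 42.7
```

Request:
step_arm([
  [0,-30,0],
  [0,-60,-20],
  [0,-90,-40],
  [0,-90,-40],
  [0,-90,-40],
  [0,-90,-40],
  [0,-90,-40],
  [0,-90,-40],
], yaw=[0,0,0,0,0,0,0,0], gripper=[0,0,0,0,0,0,0,0])

```text
clock: 20.73
eef_pos: [565.3, 29.8, 233.9]
tool_rot: [3.141, 0.001, -0.063]
force: [0.3, -0.3, 0.2]
width: 42.8
```

Request:
step_arm([
  [0,0,0],
  [0,0,0],
  [0,0,0],
  [0,0,0],
  [0,0,0],
  [0,0,0],
  [0,0,0],
  [0,0,0],
], yaw=[0,0,0,0,0,0,0,0], gripper=[0,0,0,0,0,0,0,0])

```text
clock: 21.4
eef_pos: [565.9, 31.1, 234.5]
tool_rot: [-3.142, -0.0, -0.061]
force: [-0.0, 0.6, 0.5]
width: 42.9
```

```bash
cat > fin.py <<'E'
from h import *
import sys
for t in "ab":
    im,P=cloud("scene")
    r=cams.regions_of("scene","hanger")
    m=(P[...,0]>500)&(P[...,0]<620)&(P[...,1]>-215)&(P[...,1]<-100)&(P[...,2]>55)&(P[...,2]<145)
    q=P[m];print([ (a,(np.percentile(w[:,1],3)+np.percentile(w[:,1],97)).round(1)/2, np.percentile(w[:,0],90).round(1)) for a in (70,90,110) for w in [q[(q[:,2]>a)&(q[:,2]<a+15)]]],"zmin",q[:,2].min().round(1),[ (k["conf"],k["pixel"]) for k in r[:2]])
cv2.imwrite(f"pics/{sys.argv[1]}.png",cv2.resize(im["frame"][90:250,100:300][:,:,::-1],None,fx=3.6,fy=3.6,interpolation=2))
im=cams.get_image("top");cv2.imwrite(f"pics/{sys.argv[1]}t.png",im["frame"][:,:,::-1])
for o in ["spool_b","glue","mallet"]: print(o,[(round(k["conf"],2),k["pixel"]) for k in cams.regions_of("top",o)[:1]])
E
python3 fin.py f1
```

```text
[(70, np.float64(-167.45), np.float64(580.9)), (90, np.float64(-165.5), np.float64(579.7)), (110, np.float64(-164.5), np.float64(578.7))] zmin 64.7 [(0.9, [194.3, 172.2])]
[(70, np.float64(-167.2), np.float64(580.3)), (90, np.float64(-165.95), np.float64(579.1)), (110, np.float64(-163.85), np.float64(579.1))] zmin 65.2 [(0.98, [192.5, 168.9]), (0.25, [154.5, 169.5])]
spool_b [(0.64, [195.9, 240.5])]
glue [(0.55, [152.5, 220.8])]
mallet [(0.97, [257.4, 133.0])]
```

View pics/f1.png

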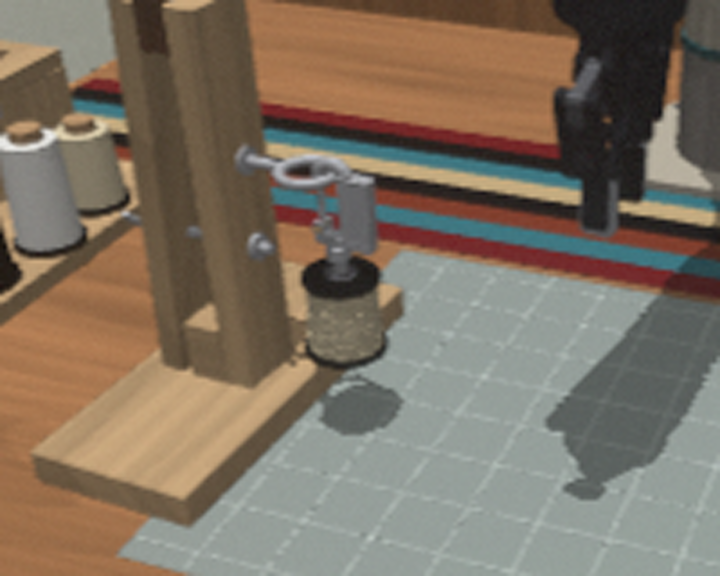

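View pics/f1t.png

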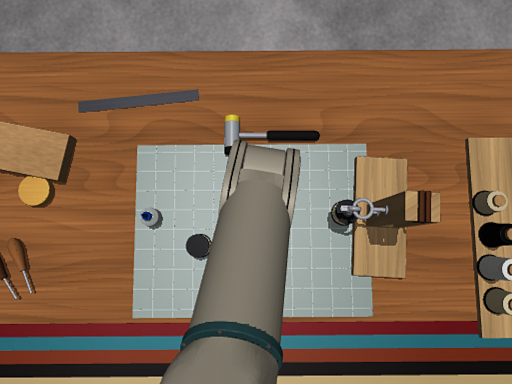

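Request:
step_arm([
  [0,0,0],
  [0,0,0],
  [0,0,0],
  [0,0,0],
  [0,0,0],
  [0,0,0],
  [0,0,0],
  [0,0,0],
], yaw=[0,0,0,0,0,0,0,0], gripper=[0,0,0,0,0,0,0,0])

```text
clock: 22.47
eef_pos: [565.8, 31.1, 234.5]
tool_rot: [-3.142, 0.0, -0.061]
force: [-0.4, 0.2, 0.9]
width: 42.7
```

Request:
step_arm([
  [0,0,0],
  [0,0,0],
  [0,0,0],
  [0,0,0],
  [0,0,0],
  [0,0,0],
  [0,0,0],
  [0,0,0],
], yaw=[0,0,0,0,0,0,0,0], gripper=[0,0,0,0,0,0,0,0])

```text
clock: 23.13
eef_pos: [565.8, 31.0, 234.5]
tool_rot: [-3.142, 0.0, -0.061]
force: [1.7, 0.1, 0.9]
width: 42.5
```

```bash
python3 fin.py f2; python3 - <<'E'
import numpy as np,cv2
a=cv2.imread("pics/f1.png").astype(int);b=cv2.imread("pics/f2.png").astype(int)
d=np.abs(a-b).max(2);print(d[150:380,270:390].mean(),d[150:380,60:200].mean())
E
```

```text
[(70, np.float64(-167.15), np.float64(580.4)), (90, np.float64(-165.45), np.float64(579.8)), (110, np.float64(-163.85), np.float64(579.0))] zmin 65.0 [(0.61, [193.9, 171.3])]
[(70, np.float64(-167.0), np.float64(580.9)), (90, np.float64(-165.6), np.float64(579.4)), (110, np.float64(-163.25), np.float64(578.8))] zmin 63.5 [(0.57, [194.3, 169.8])]
spool_b [(0.84, [198.4, 243.7])]
glue [(0.6, [153.2, 217.9])]
mallet [(0.86, [253.8, 134.4])]
2.031159420289855 1.9277950310559007
```

Still: the image difference around the spool is no greater than background noise. Handing in.

```bash
python3 -c "
from cell import ctrl
print(ctrl.finish_job())"
```

```text
the job is handed in; nothing more can be done
None
```

The spool is hanging from the screw eye by the snap hook, let go and still. I handed the job in at about 23 s of the 56 s allowed; no verdict was reported.

- **Pick-up:** I gripped the hook by its back and lifted it clear of the bench.
- **Through the gate:** I pressed the gate against the eye's outer edge with about 4–6.5 N until the wire met the back. Then I let the hook down until it seated. At one point the downward force dropped from about 9 N to 3 N, which I took as the gate snapping shut.
- **Tug:** I held a downward pull of about 14–15 N for more than 0.5 s, then took the load off and opened the gripper.

The last checks showed:

- **Hanging:** The spool's underside is about 64 mm above the bench. It leans about 0.08–0.09 rad, within the 0.2 allowed.
- **Stillness:** Two pictures about 1.7 s apart differ around the spool no more than the background does.
- **Robot clear:** The gripper is about 180 mm away and touches nothing.
- **Other objects:** The other spool and the glue bottle are where they were. The network's mallet position differs from the start by 15–18 pixels along its length. I put that down to the arm hiding part of the mallet, since the arm never came near it.
- **Gate shut and seat near the mark:** I inferred both from the forces and the picture and did not measure either directly.

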